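# Release the latched light key on a microscope controller

### The job

One of the four identical keys on the microscope's light controller has been left latched down. With closed fingertips tap all four keys lightly, one after another from left to right as seen from the robot, to feel which one it is; then press that key fully home and let go, so that it springs up level with the others. Do not push any other key home, do not release the latched one before all four have been tapped, and leave the things around alone: nothing is to be picked up or shoved.

Things in the scene. Friction and masses are not known exactly. Their poses are not given: they have to be found in the camera images.
- console: White fixed controller box, 150 deep (x), 300 wide (y), 45 mm high, turned up to 0.25 rad. Origin: centre of its underside; x away from the robot, y left along the key row, z up. Its four identical white keys (caps 26 x 26 mm, 56 mm between centres) stand in a row 35 mm nearer the robot than its middle. An up key's face is 16 mm above the box top, so 61 mm above the table.
- key_1 (a point): Leftmost key from the robot (largest y). Point: centre of the key's upper face at the height it has when UP. It is fixed to the box and does not sink with the key, so it does not tell whether the key is latched. Axes as the box. Keys move straight down, home is 8 mm below up.
- key_2 (a point): Second key from the left; point as for key_1. Any free key gives way from about 1 N, then about 0.75 N more per mm, about 7 N at home; it springs up when let go and does not latch. A free key down 5.5 mm or more counts as pushed home.
- key_3 (a point): Third key from the left; point as for key_1. The one latched key (any place in the row) rests 4 mm lower than the up keys; it stands firm to about 4 N, then yields, and its latch lets go at 7 to 8 mm down, that is pushed home (about 7 N; 10 N is plenty). It then rises with the finger to the up position and stays a free key.
- key_4 (a point): Rightmost key from the robot (smallest y); point as for key_1. A tap of 0.5 to 2.5 N is light enough: it sinks a free key less than 3 mm and does not release the latched one. Fingertips come 4 mm lower on the latched key before they meet it.
- dust_cap: Bystander: black round lens cap, 38 mm across, 24 mm high, standing loose on the controller's top about 70 mm beyond the key row. Origin: centre of its underside.
- vial: Bystander: small glass vial with white cap, 22 mm across, 42 mm high, standing loose on the controller's top about 75 mm beyond the key row. Origin: centre of its underside, z up its axis.
- petri_dish: Bystander: clear dish, 90 mm across, 16 mm high, on the table to the left. Origin: centre of its underside.
- phone: Bystander: black phone 160 x 75 x 9 mm lying on the table to the right. Origin: centre of its underside.
- tweezers: Bystander: steel tweezers 135 mm long, 6 mm high, lying on the table close to the controller's right side. Origin: middle of the underside.
- slide_box: Bystander: blue closed slide box 92 x 82 x 36 mm on the table to the left, beyond the dish. Origin: centre of its underside.
- marker: Bystander: grey pen with black cap, 135 mm long, 13 mm thick, lying on the table close to the controller's left side. Origin: middle of the underside.

How it is judged:
By the outcome, as a careful person would: the job done as asked, in the order asked, and still so for the second after the job is handed in, with the robot touching nothing.
It also fails if it takes over 45 s, if anything falls off the work surface, if the arm or the gripper's body presses on something with over 40 N, if the wrist force passes 120 N, or if a joint passes its speed limit or range.

### The arm

A 6-joint arm with a two-finger parallel gripper is mounted at the origin on the work surface. World frame = base frame: x ahead of the robot, y to its left, z up, the work surface at z = 0. Lengths are in mm, angles in rad, forces in N, time in s.
With the tool pointing down it reaches from about 325 to 750 mm from the base axis. Payload 7.6 kg.
Tool frame: the origin (TCP) lies between the finger pads; the fingertips stand 22 mm ahead of it and the grasp point (between the pads) lies 3 mm ahead of it (tip_extent is the distance from the TCP to the fingertips, in mm); z points along the fingers, y is the line along which they close (so a half turn about z gives the same grasp; the last joint's range is limited). The gripper opens to 85 mm and grips with 20 to 120 N. Pads are 22 mm wide; open, the fingers measure 114 mm over their backs; the gripper's body (76 mm by 85 mm) begins 54 mm behind the grasp point. The pads swing forward as they close: fully open they stand 13 mm farther back than shut.
Start: joints at [1.157, 0.052, 1.401, -0, 1.689, -0.07], TCP at [176.944, 494.302, 253.323] pointing down, gripper open.
Joint ranges: [-2.9, 2.9], [-0.91, 2.17], [0.12, 2.37], [-1.06, 4.2], [0.26, 2.73], [-2.93, 2.93]. Speed limits (rad/s): [2.57, 2.57, 3.01, 3.14, 3.14, 3.14].

### API

Orientations are given as a rotation vector (axis times angle).
In Python, from workcell import * gives the robot as it stands.
- The arm moves only by the shell command python3 -m jog 'ROWS' [OPENING] [FORCE]. ROWS is JSON, a list of rows, each an object with "travel": the shift along the world's x, y, z in m, a list of three; "twist": the turn, a rotation vector about the world's x, y, z in degrees, a list of three. A call has exactly 8 rows; each row is the pose to reach, as a shift and turn from the pose commanded when the call began; what a row does not reach only later rows make up. A row lasts 1/10 s, in which the tool goes at most 50 mm and 8.59 degrees, less where a joint would pass 70% of its speed; a pose out of reach is approached as far as the arm can. A call with a gripper value outside its range is refused whole. OPENING is the opening, from -1 (shut) to 1 (fully open), set as the call begins (- or left out, the last holds). The fingers move at their own pace and stop on an object; FORCE is the grip in N (left out, the last holds). Time passes only in rows, so rows that repeat a pose let the fingers close, or fill a call up. It gives the time, the measured TCP pose, the force, the opening and the grip force at its end, in the units of the state.
- state(): the state, without advancing time (a new reading comes with each control period).
- grab_frame(name): name is "scene" or "top" or "wrist"; returns (picture, depth): 420x560x3 uint8, red, green, blue; 420x560 float32, mm along the optical axis (not along the pixel's ray), 0 where there is no reading.
- camera_params(name): a dict with "fx", "fy", "cx", "cy" (pixels), "eye" and "orientation" of the camera in the world. Camera axes: x right, y down, z forward; pixel columns grow to the right and rows downward; lengths in mm; the calibration is good to about 2 mm. A picture is of the moment at which its call begins: read the wrist's pose just before it. camera_params takes no time and is no camera call; for the wrist camera it gives the pose at the moment of the call.
- finish_job(): hands the job in; it is judged then, once.
The state is a dict: "t": time; "qpos": joint angles; "dq": joint speeds; "joint_efforts": joint torques, N m; "tool_pos": TCP position; "eef_rot": TCP orientation; "wrist_force": force on the tool from outside, world axes, zero at the start; "ft_torque": the same for the moment, N m; "grip_width": finger opening in mm; "grip_force": force on a finger pad.
Only numpy, scipy, OpenCV 4.12 (cv2) and the standard library are available. Lean on these libraries where they do the work, as an engineer would, in place of code of your own. Each camera call takes 0.05 s, during which the arm holds its last target. There are 200 camera calls.

## Working session

There is one attempt and no reset: what is moved stays moved. The work goes in short steps, Python scripts to look and compute and a shell command to move; the robot and the scene stay as the last step left them, time stands still between calls to the robot, and variables do not carry over. Pictures are saved under pics/ and viewed, at most 10 in all, crops included, and the job is handed in when it is done.

```bash
mkdir -p pics
python3 - <<'E'
from workcell import *
import cv2
s=state();print(s)
for n in("top","scene"):
    p,d=grab_frame(n);cv2.imwrite(f"pics/{n}.png",p[:,:,::-1]);print(camera_params(n))
E
```

```text
{'t': 0.0, 'qpos': array([ 1.15671441e+00,  5.28325483e-02,  1.40177827e+00,  2.73099244e-05,
        1.68860178e+00, -7.03094629e-02]), 'dq': array([ 0.00056497, -0.00099361,  0.00125689,  0.00050293, -0.00203295,
       -0.00226063]), 'joint_efforts': array([ 2.51905112e-04, -3.81663930e+01, -3.60189486e+01, -4.02569174e-05,
        6.09501352e-03,  3.58874701e-06]), 'tool_pos': array([176.80920844, 494.03149836, 252.44758042]), 'eef_rot': array([-5.37265351e-01, -3.09488899e+00,  2.45979676e-03]), 'wrist_force': array([ 0.44765009, -0.56196846, -0.06672524]), 'ft_torque': array([ 0.00724939, -0.01295421,  0.04198412]), 'grip_force': 0.0, 'grip_width': 85.43288553468702}
{'fx': 473.03460817657333, 'fy': 473.03460817657333, 'cx': 282.86708729948543, 'cy': 212.7996538660042, 'eye': array([ 363.84902647,  -21.22020695, 1356.21020159]), 'orientation': array([-2.16506523,  2.12131698, -0.17175043])}
{'fx': 503.3324072456855, 'fy': 503.3324072456855, 'cx': 280.230922602077, 'cy': 208.33271922798193, 'eye': array([1396.99150816, -297.05686714,  868.65176624]), 'orientation': array([-1.95344247, -1.40781322,  0.62627723])}
```

View pics/top.png

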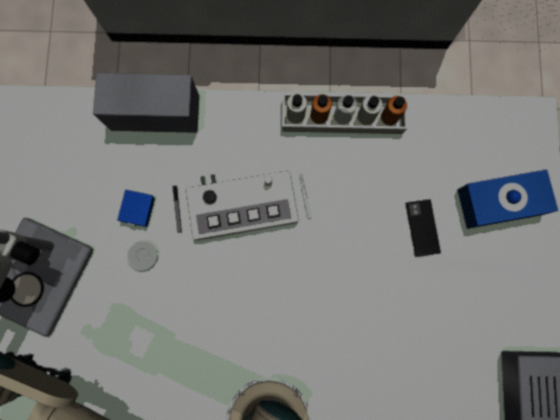

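The top view shows the controller at about (242,205), with white keys on a grey strip at (213,221), (233,217), (253,214) and (273,211). The cap is at (210,197) and the vial at (268,182).

```bash
cat > h.py <<'E'
import numpy as np, cv2
from workcell import *
from scipy.spatial.transform import Rotation as R
def ray(c,uv,z):
    d=R.from_rotvec(c['orientation']).as_matrix()@np.array([(uv[0]-c['cx'])/c['fx'],(uv[1]-c['cy'])/c['fy'],1])
    e=np.array(c['eye']);return e+d*(z-e[2])/d[2]
def blobs(g,lo,amin,amax,roi):
    m=np.zeros_like(g);x0,y0,x1,y1=roi;m[y0:y1,x0:x1]=(g[y0:y1,x0:x1]>lo)*255
    n,l,s,c=cv2.connectedComponentsWithStats(m)
    return [(c[i],s[i,4]) for i in range(1,n) if amin<s[i,4]<amax]
E
python3 - <<'E'
from h import *
p=cv2.imread('pics/top.png');g=cv2.cvtColor(p,7-1)
c=camera_params('top')
print(g[200:232:1,213]);print(g[217,195:285])
for lo in(130,150,170,190):
    for b,a in blobs(g,lo,30,250,(195,195,295,235)): print(lo,b.round(1),a,ray(c,b,60).round(1))
cv2.imwrite('pics/crop.png',cv2.resize(p[165:245,175:320],None,fx=5,fy=5,interpolation=2))
E
```

```text
[ 25  27  47  90 129 145 150 148 148 148 146 125 102  87  79  74 110 140
 147 150 149 151 149 149 139  99  48  39  67  82  87  96]
[139 115  91  86  83  85  86  85  85  85  82  65  57  92 114 121 124 130
 140 144 143 132  93  49  47  70  85  86  88  89  86  70  64  94 131 147
 149 149 149 150 147 144 119  77  54  72  89  91  90  91  93  88  67  69
 115 140 146 146 143 140 137 138 128  91  59  67  81  91  92  93  90  87
  72  52  44  44  46  46  49  51  59  69  72  74  75  83  88  91  91  89]
130 [272.7 210.2] 56 [572.7   2.4  60. ]
130 [252.9 213.9] 59 [561.3  56.8  60. ]
130 [232.8 217.3] 57 [550.7 112.4  60. ]
130 [213.  220.6] 57 [540.2 166.7  60. ]
130 [280.9 232.1] 148 [512.2 -21.7  60. ]
```

View pics/crop.png

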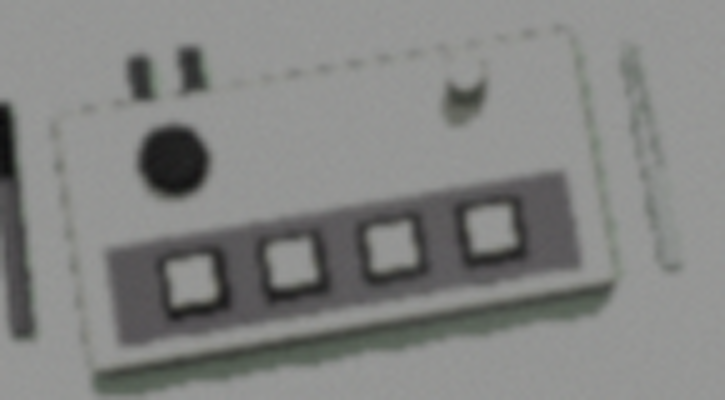

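```bash
python3 -m jog '[{"travel":[0.035,-0.032,0],"twist":[0,0,5]},{"travel":[0.07,-0.064,0],"twist":[0,0,10]},{"travel":[0.105,-0.096,0],"twist":[0,0,15]},{"travel":[0.14,-0.128,0],"twist":[0,0,20]},{"travel":[0.175,-0.16,0],"twist":[0,0,25]},{"travel":[0.21,-0.192,0],"twist":[0,0,31]},{"travel":[0.245,-0.224,0],"twist":[0,0,31]},{"travel":[0.275,-0.25,0],"twist":[0,0,31]}]' -1 20
python3 -m jog '[{"travel":[0.02,-0.025,0],"twist":[0,0,0]},{"travel":[0.04,-0.055,0],"twist":[0,0,0]},{"travel":[0.06,-0.085,0],"twist":[0,0,0]},{"travel":[0.075,-0.11,0],"twist":[0,0,0]},{"travel":[0.085,-0.13,0],"twist":[0,0,0]},{"travel":[0.088,-0.132,0],"twist":[0,0,0]},{"travel":[0.088,-0.132,0],"twist":[0,0,0]},{"travel":[0.088,-0.132,0],"twist":[0,0,0]}]'
python3 - <<'E'
from h import *
c=camera_params('wrist');p,d=grab_frame('wrist');cv2.imwrite('pics/w1.png',p[:,:,::-1]);print(c,state()['tool_pos'],state()['eef_rot'],state()['wrist_force'])
E
```

```text
t: 0.9
tool_pos: [453.2, 242.3, 253.0]
eef_rot: [0.308, -3.126, 0.0]
wrist_force: [-0.8, 0.1, 0.3]
grip_width: 0.1
grip_force: 0.0
t: 1.7
tool_pos: [539.6, 113.2, 253.1]
eef_rot: [0.311, -3.126, -0.001]
wrist_force: [0.2, -0.1, -0.8]
grip_width: -0.1
grip_force: 0.0
{'fx': 368.9225906549298, 'fy': 368.9225906549298, 'cx': 279.78091219105687, 'cy': 206.8085675819539, 'eye': array([466.78423402,  97.84460198, 374.00815781]), 'orientation': array([1.8614173 , 2.27145945, 0.33813643])} [539.52078878 113.29839098 253.24644864] [ 3.11308434e-01 -3.12582515e+00 -5.28552752e-04] [ 0.43873487 -0.94577551  0.10332354]
```

View pics/w1.png

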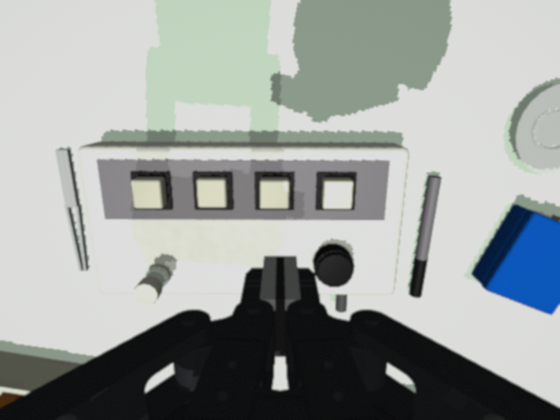

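The wrist view shows the row upside down: k4 (149,193), k3 (212,191), k2 (275,193), k1 (338,193). The vial is at (150,290), the cap at (333,265) and the fingertips at (280,260).

Run:
```python
from h import *
p=cv2.imread('pics/w1.png');g=cv2.cvtColor(p,6);c=camera_params('wrist')
for lo in(140,165,185):
  for b,a in blobs(g,lo,300,1500,(108,165,384,216)): print(lo,b.round(1),a,ray(c,b,61).round(1))
_,d=grab_frame('wrist')
for u in(149,212,275,338):
    print(u,np.median(d[185:200,u-6:u+7]))
```

```text
140 [204.8 168.1] 489 [538.5  47.   61. ]
140 [303.8 175.3] 519 [527.9 131.7  61. ]
140 [145.8 193.5] 820 [571.   -0.6  61. ]
140 [210.9 193. ] 760 [559.4  55.3  61. ]
140 [273.8 194.3] 794 [549.7 109.6  61. ]
140 [337.4 194.5] 809 [538.8 164.4  61. ]
165 [146.2 193.9] 750 [ 5.713e+02 -3.000e-01  6.100e+01]
165 [210.9 192.9] 730 [559.3  55.3  61. ]
165 [274.1 194.3] 717 [549.7 109.9  61. ]
165 [337.4 194.5] 787 [538.8 164.4  61. ]
185 [210.9 193.4] 676 [559.8  55.4  61. ]
185 [146.3 194.2] 679 [ 5.716e+02 -1.000e-01  6.100e+01]
185 [273.8 194.4] 686 [549.7 109.6  61. ]
185 [337.6 194.5] 715 [538.8 164.6  61. ]
149 322.98196
212 327.0756
275 322.92285
338 323.14645
```

Depth already hints that k3 sits about 4 mm low, but I'll tap all four in order. Next I go above k1.

```bash
python3 -m jog '[{"travel":[-0.001,0.03,-0.02],"twist":[0,0,0]},{"travel":[-0.001,0.053,-0.05],"twist":[0,0,0]},{"travel":[-0.001,0.053,-0.09],"twist":[0,0,0]},{"travel":[-0.001,0.053,-0.13],"twist":[0,0,0]},{"travel":[-0.001,0.053,-0.155],"twist":[0,0,0]},{"travel":[-0.001,0.053,-0.165],"twist":[0,0,0]},{"travel":[-0.001,0.053,-0.165],"twist":[0,0,0]},{"travel":[-0.001,0.053,-0.165],"twist":[0,0,0]}]'
cat > f.py <<'E'
from h import *
F=[];P=[]
for i in range(6):
    grab_frame('top');s=state();F.append(s['wrist_force']);P.append(s['tool_pos'])
print(s['t'],'F',np.mean(F,0).round(2),np.std(F,0).round(2),'P',np.mean(P,0).round(2))
E
python3 f.py
```

```text
t: 2.6
tool_pos: [539.7, 165.8, 90.1]
eef_rot: [-0.31, 3.124, 0.001]
wrist_force: [-0.5, 0.8, 0.6]
grip_width: -0.3
grip_force: 0.0
2.9 F [0.15 0.03 0.31] [0.54 0.7  0.42] P [539.76 165.55  90.05]
```

```bash
python3 -m jog '[{"travel":[0,0,-0.001],"twist":[0,0,0]},{"travel":[0,0,-0.002],"twist":[0,0,0]},{"travel":[0,0,-0.003],"twist":[0,0,0]},{"travel":[0,0,-0.004],"twist":[0,0,0]},{"travel":[0,0,-0.004],"twist":[0,0,0]},{"travel":[0,0,-0.004],"twist":[0,0,0]},{"travel":[0,0,-0.004],"twist":[0,0,0]},{"travel":[0,0,-0.004],"twist":[0,0,0]}]'
python3 f.py
```

```text
t: 3.7
tool_pos: [539.0, 165.3, 84.4]
eef_rot: [-0.309, 3.126, 0.0]
wrist_force: [-0.1, 0.4, 0.1]
grip_width: -0.2
grip_force: 0.0
4.0 F [-0.11 -0.3  -0.16] [0.37 0.21 0.39] P [538.96 165.3   84.35]
```

```bash
python3 -m jog '[{"travel":[0,0,-0.0005],"twist":[0,0,0]},{"travel":[0,0,-0.001],"twist":[0,0,0]},{"travel":[0,0,-0.0015],"twist":[0,0,0]},{"travel":[0,0,-0.002],"twist":[0,0,0]},{"travel":[0,0,-0.002],"twist":[0,0,0]},{"travel":[0,0,-0.002],"twist":[0,0,0]},{"travel":[0,0,-0.002],"twist":[0,0,0]},{"travel":[0,0,-0.002],"twist":[0,0,0]}]'
python3 f.py
```

```text
t: 4.8
tool_pos: [538.9, 165.3, 82.4]
eef_rot: [-0.309, 3.126, 0.0]
wrist_force: [-0.3, -0.6, 1.8]
grip_width: 0.3
grip_force: 0.7
5.1 F [-0.91 -0.11  1.29] [0.4  0.49 0.41] P [538.95 165.3   82.34]
```

k1 gave way at the up height (1.3 N at z 82.3). On to k2.

```bash
python3 -m jog '[{"travel":[0,0,0.006],"twist":[0,0,0]},{"travel":[0,0,0.012],"twist":[0,0,0]},{"travel":[0.005,-0.027,0.012],"twist":[0,0,0]},{"travel":[0.011,-0.0545,0.012],"twist":[0,0,0]},{"travel":[0.011,-0.0545,0.012],"twist":[0,0,0]},{"travel":[0.011,-0.0545,0.007],"twist":[0,0,0]},{"travel":[0.011,-0.0545,0.003],"twist":[0,0,0]},{"travel":[0.011,-0.0545,0.002],"twist":[0,0,0]}]'
python3 -m jog '[{"travel":[0,0,0],"twist":[0,0,0]},{"travel":[0,0,-0.0005],"twist":[0,0,0]},{"travel":[0,0,-0.001],"twist":[0,0,0]},{"travel":[0,0,-0.0015],"twist":[0,0,0]},{"travel":[0,0,-0.0022],"twist":[0,0,0]},{"travel":[0,0,-0.0022],"twist":[0,0,0]},{"travel":[0,0,-0.0022],"twist":[0,0,0]},{"travel":[0,0,-0.0022],"twist":[0,0,0]}]'
python3 f.py
```

```text
t: 5.9
tool_pos: [549.3, 111.5, 83.4]
eef_rot: [0.311, -3.125, -0.0]
wrist_force: [0.6, 0.7, -0.9]
grip_width: -0.0
grip_force: 0.0
t: 6.7
tool_pos: [550.0, 110.9, 82.3]
eef_rot: [-0.309, 3.126, 0.0]
wrist_force: [0.4, 0.8, 1.2]
grip_width: -0.6
grip_force: 0.7
7.0 F [0.07 1.46 1.55] [0.42 0.78 0.37] P [550.02 110.87  82.23]
```

k2 is free too (1.5 N). On to k3: first to the same height as the others, then lower gradually.

```bash
python3 -m jog '[{"travel":[0,0,0.006],"twist":[0,0,0]},{"travel":[0,0,0.012],"twist":[0,0,0]},{"travel":[0.005,-0.027,0.012],"twist":[0,0,0]},{"travel":[0.0105,-0.055,0.012],"twist":[0,0,0]},{"travel":[0.0105,-0.055,0.012],"twist":[0,0,0]},{"travel":[0.0105,-0.055,0.007],"twist":[0,0,0]},{"travel":[0.0105,-0.055,0.003],"twist":[0,0,0]},{"travel":[0.0105,-0.055,0.002],"twist":[0,0,0]}]'
python3 -m jog '[{"travel":[0,0,0],"twist":[0,0,0]},{"travel":[0,0,-0.0005],"twist":[0,0,0]},{"travel":[0,0,-0.001],"twist":[0,0,0]},{"travel":[0,0,-0.0015],"twist":[0,0,0]},{"travel":[0,0,-0.002],"twist":[0,0,0]},{"travel":[0,0,-0.002],"twist":[0,0,0]},{"travel":[0,0,-0.002],"twist":[0,0,0]},{"travel":[0,0,-0.002],"twist":[0,0,0]}]'
python3 f.py
```

```text
t: 7.8
tool_pos: [559.9, 56.6, 83.2]
eef_rot: [0.311, -3.125, -0.0]
wrist_force: [0.4, -0.3, 0.6]
grip_width: -0.0
grip_force: 0.0
t: 8.6
tool_pos: [560.5, 55.8, 82.2]
eef_rot: [-0.309, 3.126, 0.0]
wrist_force: [-0.0, 0.6, -0.3]
grip_width: 0.1
grip_force: 0.0
8.9 F [ 0.47  0.15 -0.05] [0.85 0.36 0.35] P [560.46  55.8   82.15]
```

No contact at the up height on k3. Lower 2.7 mm, then in small steps.

```bash
python3 -m jog '[{"travel":[0,0,-0.0005],"twist":[0,0,0]},{"travel":[0,0,-0.001],"twist":[0,0,0]},{"travel":[0,0,-0.0015],"twist":[0,0,0]},{"travel":[0,0,-0.002],"twist":[0,0,0]},{"travel":[0,0,-0.0024],"twist":[0,0,0]},{"travel":[0,0,-0.0027],"twist":[0,0,0]},{"travel":[0,0,-0.0027],"twist":[0,0,0]},{"travel":[0,0,-0.0027],"twist":[0,0,0]}]'
python3 f.py
python3 -m jog '[{"travel":[0,0,-0.0001],"twist":[0,0,0]},{"travel":[0,0,-0.0002],"twist":[0,0,0]},{"travel":[0,0,-0.0003],"twist":[0,0,0]},{"travel":[0,0,-0.0003],"twist":[0,0,0]},{"travel":[0,0,-0.0003],"twist":[0,0,0]},{"travel":[0,0,-0.0003],"twist":[0,0,0]},{"travel":[0,0,-0.0003],"twist":[0,0,0]},{"travel":[0,0,-0.0003],"twist":[0,0,0]}]'
python3 f.py
```

```text
t: 9.7
tool_pos: [560.4, 55.8, 79.4]
eef_rot: [-0.309, 3.126, 0.0]
wrist_force: [-0.5, 1.0, 0.4]
grip_width: 0.1
grip_force: 0.0
10.0 F [ 0.03  0.07 -0.06] [0.59 0.66 0.39] P [560.46  55.79  79.45]
t: 10.8
tool_pos: [560.5, 55.8, 79.2]
eef_rot: [-0.309, 3.126, 0.0]
wrist_force: [0.1, 0.0, 0.6]
grip_width: 0.0
grip_force: 0.5
11.1 F [-0.5  -0.14  0.97] [0.48 0.29 0.37] P [560.46  55.8   79.17]
```

k3 resists only 4 mm lower (1 N at 79.2), so it is the latched one. k4 still needs its tap.

```bash
python3 -m jog '[{"travel":[0,0,0.008],"twist":[0,0,0]},{"travel":[0,0,0.015],"twist":[0,0,0]},{"travel":[0.005,-0.027,0.015],"twist":[0,0,0]},{"travel":[0.011,-0.055,0.015],"twist":[0,0,0]},{"travel":[0.011,-0.055,0.015],"twist":[0,0,0]},{"travel":[0.011,-0.055,0.01],"twist":[0,0,0]},{"travel":[0.011,-0.055,0.006],"twist":[0,0,0]},{"travel":[0.011,-0.055,0.005],"twist":[0,0,0]}]'
python3 -m jog '[{"travel":[0,0,0],"twist":[0,0,0]},{"travel":[0,0,-0.0005],"twist":[0,0,0]},{"travel":[0,0,-0.001],"twist":[0,0,0]},{"travel":[0,0,-0.0015],"twist":[0,0,0]},{"travel":[0,0,-0.002],"twist":[0,0,0]},{"travel":[0,0,-0.002],"twist":[0,0,0]},{"travel":[0,0,-0.002],"twist":[0,0,0]},{"travel":[0,0,-0.002],"twist":[0,0,0]}]'
python3 f.py
```

```text
t: 11.9
tool_pos: [570.9, 1.7, 83.2]
eef_rot: [0.311, -3.125, -0.001]
wrist_force: [0.2, 0.1, 0.2]
grip_width: -0.0
grip_force: 0.0
t: 12.7
tool_pos: [571.6, 0.9, 82.3]
eef_rot: [-0.309, 3.126, 0.0]
wrist_force: [-0.2, 1.5, 1.5]
grip_width: 0.3
grip_force: 0.7
13.0 F [0.57 1.39 1.48] [0.7  0.23 0.33] P [571.54   0.83  82.22]
```

k4 is free (1.5 N). Back to k3 to press it home.

```bash
python3 -m jog '[{"travel":[0,0,0.006],"twist":[0,0,0]},{"travel":[0,0,0.012],"twist":[0,0,0]},{"travel":[-0.005,0.027,0.012],"twist":[0,0,0]},{"travel":[-0.011,0.055,0.012],"twist":[0,0,0]},{"travel":[-0.011,0.055,0.012],"twist":[0,0,0]},{"travel":[-0.011,0.055,0.006],"twist":[0,0,0]},{"travel":[-0.011,0.055,0.002],"twist":[0,0,0]},{"travel":[-0.011,0.055,0],"twist":[0,0,0]}]'
python3 -m jog '[{"travel":[0,0,-0.001],"twist":[0,0,0]},{"travel":[0,0,-0.002],"twist":[0,0,0]},{"travel":[0,0,-0.003],"twist":[0,0,0]},{"travel":[0,0,-0.004],"twist":[0,0,0]},{"travel":[0,0,-0.005],"twist":[0,0,0]},{"travel":[0,0,-0.006],"twist":[0,0,0]},{"travel":[0,0,-0.0068],"twist":[0,0,0]},{"travel":[0,0,-0.0068],"twist":[0,0,0]}]'
python3 f.py
```

```text
t: 13.8
tool_pos: [560.2, 54.9, 81.2]
eef_rot: [0.307, -3.125, 0.0]
wrist_force: [0.2, 0.3, 0.0]
grip_width: -0.1
grip_force: 0.0
t: 14.6
tool_pos: [560.6, 55.6, 75.9]
eef_rot: [-0.309, 3.126, -0.001]
wrist_force: [-3.1, -2.4, 6.3]
grip_width: -0.4
grip_force: 3.1
14.9 F [-2.77 -1.54  6.41] [0.18 0.28 0.32] P [560.61  55.59  76.01]
```

```bash
python3 -m jog '[{"travel":[0,0,-0.0005],"twist":[0,0,0]},{"travel":[0,0,-0.001],"twist":[0,0,0]},{"travel":[0,0,-0.0013],"twist":[0,0,0]},{"travel":[0,0,-0.0013],"twist":[0,0,0]},{"travel":[0,0,-0.0013],"twist":[0,0,0]},{"travel":[0,0,-0.0013],"twist":[0,0,0]},{"travel":[0,0,-0.0013],"twist":[0,0,0]},{"travel":[0,0,-0.0013],"twist":[0,0,0]}]'
python3 f.py
```

```text
t: 15.7
tool_pos: [560.6, 55.6, 75.0]
eef_rot: [-0.309, 3.126, -0.001]
wrist_force: [-4.0, -1.7, 8.0]
grip_width: -0.1
grip_force: 4.0
16.0 F [-4.13 -1.61  8.22] [0.42 0.53 0.63] P [560.62  55.59  75.02]
```

Fully home (8 N). Release straight up, then look.

```bash
python3 -m jog '[{"travel":[0,0,0.003],"twist":[0,0,0]},{"travel":[0,0,0.006],"twist":[0,0,0]},{"travel":[0,0,0.01],"twist":[0,0,0]},{"travel":[0,0,0.03],"twist":[0,0,0]},{"travel":[0,0,0.07],"twist":[0,0,0]},{"travel":[0,0,0.11],"twist":[0,0,0]},{"travel":[0,0,0.15],"twist":[0,0,0]},{"travel":[0,0,0.178],"twist":[0,0,0]}]'
python3 -m jog '[{"travel":[-0.02,0.05,0],"twist":[0,0,0]},{"travel":[-0.02,0.055,0],"twist":[0,0,0]},{"travel":[-0.02,0.055,0],"twist":[0,0,0]},{"travel":[-0.02,0.055,0],"twist":[0,0,0]},{"travel":[-0.02,0.055,0],"twist":[0,0,0]},{"travel":[-0.02,0.055,0],"twist":[0,0,0]},{"travel":[-0.02,0.055,0],"twist":[0,0,0]},{"travel":[-0.02,0.055,0],"twist":[0,0,0]}]'
python3 - <<'E'
from h import *
p,d=grab_frame('wrist');cv2.imwrite('pics/w2.png',p[:,:,::-1])
for u in(149,212,275,338): print(u,np.median(d[185:200,u-6:u+7]))
print(state()['wrist_force'],state()['t'])
E
```

```text
t: 16.8
tool_pos: [560.8, 56.1, 255.0]
eef_rot: [-0.31, 3.123, 0.001]
wrist_force: [0.4, 0.0, 1.0]
grip_width: 0.0
grip_force: 0.0
t: 17.6
tool_pos: [540.6, 110.4, 251.9]
eef_rot: [0.308, -3.126, -0.0]
wrist_force: [-0.4, -0.0, -0.2]
grip_width: -0.1
grip_force: 0.0
149 321.594
212 321.75635
275 321.64536
338 321.62637
[-0.05465953  0.91909326  0.00614477] 17.65
```

View pics/w2.png

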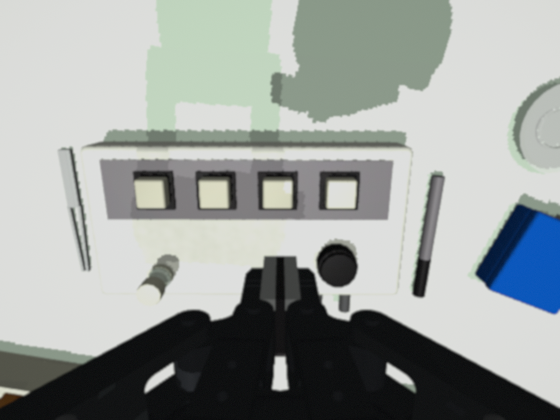

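All four keys, at (152,193), (215,193), (278,193) and (341,193), are now level in depth. The cap, vial, pen and tweezers are where they were.

```bash
python3 -c "from workcell import *;print(finish_job())"
```

```text
the job is handed in; nothing more can be done
None
```

I tapped all four keys left to right (1.0–1.5 N each) and found key_3 latched; I pressed it home at about 8 N and let go, it sprang up level with the others, and the job was handed in at about 17.7 s with nothing else moved.

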